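# Show a cuvette segment to the inspection camera

### The job

Turn the clamp knob on the cuvette dock about a quarter turn clockwise so that its arm swings clear of the cuvette segment, then lift the segment out of its slot by the tab without putting the fingers on the clear cuvettes. Hold it up in the air before the inspection camera, tab uppermost, with the middle of the cuvette row at the camera's focus point and the broad side of the row square to the tilted lens; the job finishes with the robot still holding it there, motionless. Do not touch the camera or its stand, and leave the bottle, tip box and tube rack where they are.

Things in the scene. Friction and masses are not known exactly. Their poses are not given: they have to be found in the camera images.
- dock: Fixed grey block, 90 (x) by 200 (y, from -78 to +122) by 45 mm high, holding the segment. Origin on the underside below the slot's centre; z up, y along the slot. Slot: open at the top, 17 mm wide (x), 102 long (y), 39 deep. The clamp knob stands on the centre line at y = +88 mm.
- clamp (a joint): Clamp knob angle, rad. 0: its steel arm points along the dock's -y, over the segment's flange, and traps it. Grows as the knob turns clockwise seen from above (arm swings to the dock's -x side), to a stop at 1.6. Starts between 0 and 0.25; arm off the segment from about 0.7. Light friction (0.06 N m); it stays where left.
- clamp_grip (a point): Point to grip on the knob's vertical axis, 77 mm above the dock's underside; turns with the knob. Upright black grip bar: 44 mm along this point's y, 14 mm thick along x, from 19 mm below to 18 mm above this point. Under it a 34 mm steel hub and the steel arm (12 mm wide, 7 thick, pointing to -y, tip 48 mm from the axis); arm's top 20 mm below this point.
- segment: Loose, about 80 g, 76 mm high: eight clear cuvettes in a row, 12 (x) by 96 (y) by 32 mm; on them a white flange 22 by 120 by 4 mm; on that, in the middle, a white tab 12 by 40 by 40 mm. Origin under the row's centre; x square to the broad side, y along the row, z up. Starts with its axes along the dock's, cuvettes in the slot (2.5 mm play), flange on the dock's top. Both broad sides are alike.
- segment_tab (a point): Point to grip on the segment: centre of the tab's length and thickness, 60 mm above the segment's underside, 24 mm above the flange's top and 16 mm below the tab's top. Axes as the segment's. The tab is 12 mm thick along x.
- segment_windows (a point): Centre of the row of cuvettes, 16 mm above the segment's underside, 44 mm below segment_tab. Axes as the segment's. This point is to be brought to camera_focus.
- stand: Fixed camera stand. Aluminium base plate 340 (x, from -70 to +270) by 120 (y) by 8 mm. Origin on the bench directly under the focus point, marked by a 24 mm black spot on the plate; x runs along the plate from spot to post. Steel post (18 mm) at x = +225, 313 mm high, with the white camera and black lens at its top, looking back and down over the spot.
- camera_focus (a point): Point in the air, 200 mm above the bench over the black spot, 170 mm before the lens on its axis. x axis: towards the lens, along the stand's x and 20 degrees upward. y: level. z: 20 degrees from vertical, leaning away from the camera. Show the segment with segment_windows here and its axes along these (x, y either way round), so that the tab leans away from the camera.
- reagent: Bystander: amber bottle with white cap, 60 mm across, 130 mm high. Origin at the centre of its underside.
- tipbox: Bystander: grey pipette tip box 120 by 85 by 50 mm. Origin at the centre of its underside.
- tuberack: Bystander: white rack with ten capped tubes, 60 by 130 by 100 mm high. Origin at the centre of its underside.
Things that resemble listed ones, but are neither listed nor needed, are in the scene too. What is shaped like the segment but blue or red is not meant.

How it is judged:
On the way, in this order (a step that is already met when the one before it is completed fails the run):
1. the clamp knob is turned clear (past 0.9 rad) while the segment is still in its slot (value of joint clamp above 0.9 rad and z of segment_windows in the frame of dock below 0.04 m), for 0.2 s.
2. the segment is out of the slot, in the fingers and off the dock (z of segment_windows in the frame of dock above 0.075 m and contact force between segment and the fingers above 1 N and contact force between segment and dock below 0.05 N), for 0.2 s.
At the end, for the whole second after the job is handed in: The fingers alone hold the segment, still, tab up: row centre within 15 mm of the focus point, broad side and row within 0.17 rad of square to the camera axes, touching neither dock nor stand; clamp past 0.9 rad; bystanders within 30 mm of their start (distance between segment_windows and camera_focus below 0.015 m and angle between the x axis of segment_windows and the x axis of camera_focus, either way round below 0.17 rad and angle between the y axis of segment_windows and the y axis of camera_focus, either way round below 0.17 rad and angle between segment_windows's own z axis and vertical below 1 rad and linear speed of segment below 0.02 m/s and angular speed of segment below 0.15 rad/s and value of joint clamp above 0.9 rad and contact force between segment and the fingers above 1 N and contact force between segment and dock below 0.05 N and contact force between segment and stand below 0.05 N and distance of each of reagent, tipbox, tuberack from where it was at the start of the episode below 0.03 m); the arm keeps its last pose, push and grip.
It fails at once if the camera or its stand is touched (more than 2 N) (contact force between stand and anything else above 2 N).
It fails at once if the fingers press on the clear cuvettes (more than 0.5 N) (contact force between the fingers and segment_c0 above 0.5 N).
It fails at once if a bystander is moved more than 30 mm (not (distance of reagent from where it was at the start of the episode below 0.03 m) or not (distance of tipbox from where it was at the start of the episode below 0.03 m) or not (distance of tuberack from where it was at the start of the episode below 0.03 m)).
It also fails if it takes over 48 s, if anything falls off the work surface, if the arm or the gripper's body presses on something with over 40 N, if the wrist force passes 120 N, or if a joint passes its speed limit or range.

### The arm

A 6-joint arm with a two-finger parallel gripper is mounted at the origin on the work surface. World frame = base frame: x ahead of the robot, y to its left, z up, the work surface at z = 0. Lengths are in m, angles in rad, forces in N, time in s.
With the tool pointing down it reaches from about 0.425 to 0.95 m from the base axis. Payload 3.5 kg.
Tool frame: the origin (TCP) lies at the very end of the fingers, on their centre line; the grasp point (between the pads) lies 19 mm behind it (ctrl.grip_point_offset is the distance from the TCP to the grasp point, in m); z points along the fingers, y is the line along which they close (so a half turn about z gives the same grasp; the last joint's range is limited). The gripper opens to 85 mm and grips with 20 to 120 N. Pads are 22 mm wide; open, the fingers measure 114 mm over their backs; the gripper's body (76 mm by 85 mm) begins 54 mm behind the grasp point. The pads swing forward as they close: fully open they stand 13 mm farther back than shut.
Start: joints at [1.046, 0.286, 1.577, -0, 1.279, -0.15], TCP at [0.247, 0.628, 0.231] pointing down, gripper open.
Joint ranges: [-2.77, 2.77], [-0.9, 2.22], [0.21, 2.48], [-1.53, 4.67], [0.24, 2.81], [-2.84, 2.84]. Speed limits (rad/s): [2.79, 2.79, 3.14, 3.14, 3.14, 3.14].

### API

Orientations are given as a unit quaternion [x, y, z, w].
In Python, from plant import ctrl gives the robot as it stands. The module is installed in compiled form; this text tells all that it offers.
- The arm moves only by the shell command python3 -m pendant 'ROWS' [OPENING] [FORCE]. ROWS is JSON, a list of rows, each an object of numbers: "dx", "dy", "dz": the shift along the tool's x, y, z in cm; "twist": the turn about the tool's z in degrees. A call has 1 to 10 rows; each row is the pose to reach, as a shift and turn from the pose commanded when the call began, along the tool's axes at that moment; what a row does not reach only later rows make up. A row lasts 1/8 s, in which the tool goes at most 62.5 mm and 10.7 degrees, less where a joint would pass 70% of its speed; a pose out of reach is approached as far as the arm can. A call with a gripper value outside its range is refused whole. OPENING is the opening in per cent of the stroke, from 0 (shut) to 100 (fully open), set as the call begins (- or left out, the last holds). The fingers move at their own pace and stop on an object; FORCE is the grip in N (left out, the last holds). Time passes only in rows, so rows that repeat a pose let the fingers close. It gives the time, the measured TCP pose, the force, the opening and the grip force at its end, in the units of the state.
- ctrl.get_state(): the state, without advancing time (a new reading comes with each control period).
- ctrl.read_camera(name): name is "side" or "top"; returns a dict with "img" (420x560x3 uint8, red, green, blue), "depth" (420x560 float32, m along the optical axis (not along the pixel's ray), 0 where there is no reading), "camera_matrix" (3x3 intrinsics, pixels), "distortion" ([k1, k2, p1, p2, k3] as OpenCV has them; the pictures are not rectified), "xyz" and "rotation" of the camera in the world. Camera axes: x right, y up, looking along -z (the intrinsics and any distortion apply to the point x, -y, -z); pixel columns grow to the right and rows downward; lengths in m; the calibration is good to about 2 mm. A picture is of the moment at which its call begins.
- ctrl.sign_off(): hands the job in; it is judged then, once.
The state is a dict: "time": time; "qpos": joint angles; "dq": joint speeds; "joint_efforts": joint torques, N m; "eef_pos": TCP position; "tcp_rot": TCP orientation; "contact_force": force on the tool from outside, world axes, zero at the start; "wrist_torque": the same for the moment, N m; "opening": opening from 0.0 (shut) to 1.0 (fully open); "finger_force": force on a finger pad.
Only numpy, scipy, OpenCV 4.12 (cv2) and the standard library are available. Lean on these libraries where they do the work, as an engineer would, in place of code of your own. Each camera call takes 0.05 s, during which the arm holds its last target. There are 200 camera calls.

## Working session

There is one attempt and no reset: what is moved stays moved. The work goes in short steps, Python scripts to look and compute and a shell command to move; the robot and the scene stay as the last step left them, time stands still between calls to the robot, and variables do not carry over. Pictures are saved under pics/ and viewed, at most 12 in all, crops included, and the job is handed in when it is done.

```bash
mkdir -p pics; cat > h.py <<'E'
import numpy as np, cv2
from plant import ctrl
def cam(n):
    c=ctrl.read_camera(n); c={k:(np.array(v) if k!='img' else v) for k,v in c.items()}
    if c['rotation'].shape!=(3,3):
        from scipy.spatial.transform import Rotation as R
        c['rotation']=R.from_quat(c['rotation']).as_matrix()
    return c
def rays(c,uv):
    uv=np.array(uv,float).reshape(-1,1,2)
    p=cv2.undistortPoints(uv,c['camera_matrix'],c['distortion']).reshape(-1,2)
    d=np.c_[p[:,0],-p[:,1],-np.ones(len(p))]
    return d@c['rotation'].T
def onz(c,uv,z):
    d=rays(c,uv); return c['xyz']+d*((z-c['xyz'][2])/d[:,2])[:,None]
def cloud(c):
    h,w=c['depth'].shape; g=np.stack(np.meshgrid(np.arange(w),np.arange(h)),-1).reshape(-1,2)
    P=c['xyz']+rays(c,g)*c['depth'].reshape(-1,1)
    P[c['depth'].ravel()==0]=np.nan
    return P.reshape(h,w,3)
E
python3 - <<'E'
from h import *
for n in('side','top'):
    c=cam(n); cv2.imwrite(f'pics/{n}0.png',cv2.cvtColor(c['img'],cv2.COLOR_RGB2BGR)); np.savez(f'{n}0.npz',**c)
    print(n,c['xyz'],c['rotation'].round(3).tolist(),c['camera_matrix'][0,0],c['distortion'])
print(ctrl.get_state())
E
```

```text
side [-0.08148386 -0.6288823   0.91074142] [[0.686, 0.485, -0.543], [-0.728, 0.45, -0.517], [-0.006, 0.75, 0.662]] 418.6953231806267 [0.01982437 0.         0.         0.         0.        ]
top [ 0.39298631 -0.01193447  1.6352315 ] [[-0.012, 0.992, -0.123], [-1.0, -0.012, -0.002], [-0.003, 0.123, 0.992]] 448.81171490886237 [-0.09937874  0.          0.          0.          0.        ]
{'time': 0.1, 'qpos': array([ 1.04600792e+00,  2.87125827e-01,  1.57801336e+00,  1.90974799e-06,
        1.27861313e+00, -1.49995856e-01]), 'dq': array([-3.26916545e-04, -1.37278126e-03, -3.28200342e-03, -1.52617874e-03,
        1.77839162e-03,  3.87729368e-06]), 'joint_efforts': array([ 1.34653605e-03, -4.07295084e+01, -2.93699867e+01, -6.23806773e-05,
        3.45861772e-03, -2.22782330e-05]), 'eef_pos': array([0.24677449, 0.62764018, 0.23006233]), 'tcp_rot': array([ 1.86301553e-01,  9.82492018e-01, -1.01865220e-03, -3.58317401e-04]), 'contact_force': array([-0.06077599, -0.40969706,  0.38003148]), 'wrist_torque': array([-0.02052222,  0.04768092, -0.00359834]), 'finger_force': 0.0, 'opening': 1.0015263945794155}
```

View pics/top0.png

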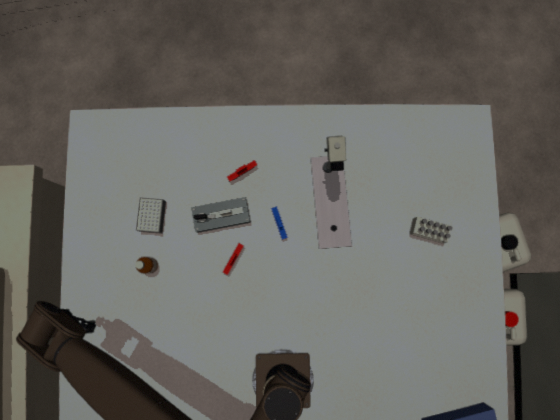

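View pics/side0.png

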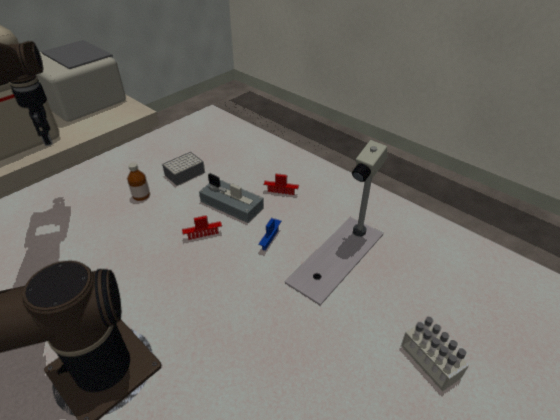

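The top view shows the dock at about (221,214) with the knob at its left end (200,216). The stand's spot is at (334,228) and the post foot near (330,168). The side view agrees: knob (214,181), tab (236,190), spot (317,276). Next I'll measure these.

```bash
cat > m.py <<'E'
from h import *
c=dict(np.load('top0.npz')); s=dict(np.load('side0.npz'))
P=cloud(c); 
def rect(p): 
    r=cv2.minAreaRect(p[:,:2].astype(np.float32)); b=cv2.boxPoints(r); return np.round(r[0],4),np.round(r[1],4),r[2]
sub=P[180:245,180:262]; im=c['img'][180:245,180:262]
m=(sub[...,2]>.036)&(sub[...,2]<.06); print('dock top',rect(sub[m]),np.nanmedian(sub[m][:,2]), m.sum())
m=(sub[...,2]>.0785); hi=sub[m]; 
n,l,st,ce=cv2.connectedComponentsWithStats(m.astype(np.uint8))
for i in range(1,n): q=sub[l==i]; print('hi',st[i],ce[i]+[180,180],q.mean(0).round(4),q[:,2].max().round(4),rect(q) if len(q)>5 else'')
# spot
for n_,cc,(r0,r1,c0,c1),z in(('top',c,(220,238,325,343),.008),('side',s,(268,284,308,326),.008)):
    g=cc['img'][r0:r1,c0:c1].mean(2); m=(g<60).astype(np.uint8); M=cv2.moments(m,True); uv=[M['m10']/M['m00']+c0,M['m01']/M['m00']+r0]
    print(n_,'spot',uv,m.sum(),onz(cc,[uv],z))
# plate
hsv=cv2.cvtColor(c['img'],cv2.COLOR_RGB2HSV); 
Z=P[150:255,300:360,2]; m=(Z>.004)&(Z<.013); print('plate z',rect(P[150:255,300:360][m]),m.sum())
for z0 in(.28,.3): 
    m=P[120:180,300:370,2]>z0; print('camhead',P[120:180,300:370][m].mean(0),rect(P[120:180,300:370][m]))
def up(cc,r,n,k=6):
    r0,r1,c0,c1=r; i=cv2.cvtColor(cc['img'][r0:r1,c0:c1],cv2.COLOR_RGB2BGR); i=cv2.convertScaleAbs(i,alpha=1.6); cv2.imwrite(n,cv2.resize(i,None,fx=k,fy=k,interpolation=cv2.INTER_CUBIC))
up(c,(185,245,180,280),'pics/c1.png',7); up(s,(160,225,185,285),'pics/c2.png',7)
E
python3 m.py; python3 -c "
import cv2,numpy as np
a=cv2.imread('pics/c1.png');b=cv2.imread('pics/c2.png')
cv2.imwrite('pics/c12.png',cv2.resize(np.vstack([a,b]),(480,600)))"
```

```text
dock top (array([0.5703, 0.2027]), array([0.2103, 0.2142]), 35.42791748046875) 0.04721284646387258 1251
hi [40 29 12  6 44] [225.36363636 211.22727273] [0.5941 0.1905 0.0901] 0.1014 (array([0.5948, 0.1909]), array([0.0122, 0.0388]), 10.052335739135742)
hi [14 34 13  5 56] [200.125      216.07142857] [0.5776 0.2779 0.0943] 0.1033 (array([0.5783, 0.2789]), array([0.0138, 0.0431]), 3.0739643573760986)
top spot [333.44444444444446, 227.7037037037037] 27 [[ 0.5395226  -0.19284379  0.008     ]]
side spot [316.5, 276.0] 36 [[ 0.53953648 -0.18967428  0.008     ]]
plate z (array([ 0.6378, -0.1829]), array([0.221 , 0.3879]), 89.04899597167969) 2921
camhead [ 0.7498202  -0.17484211  0.3039313 ] (array([ 0.7483, -0.1765]), array([0.1108, 0.0531]), 4.097582817077637)
camhead [ 0.76091648 -0.17484731  0.31036714] (array([ 0.7572, -0.1758]), array([0.0784, 0.053 ]), 3.825721263885498)
```

View pics/c12.png

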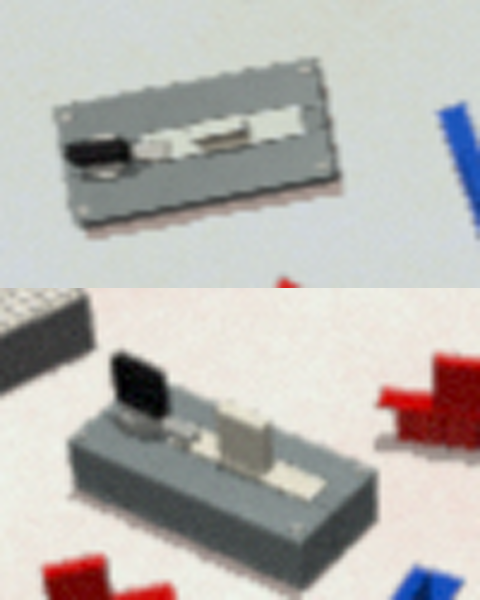

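The crop confirms the dock long axis is yawed about 10°, with the arm over the flange and a slightly turned knob. I'll refine the dock outline and plate yaw by colour, and fuse the two views for the tops.

```bash
cat > m2.py <<'E'
from h import *
c=dict(np.load('top0.npz')); s=dict(np.load('side0.npz'))
def comp(cc,mask,seed,z,name):
    n,l=cv2.connectedComponents(mask.astype(np.uint8),connectivity=4)
    ys,xs=np.nonzero(l==l[seed[1],seed[0]]); p=onz(cc,np.c_[xs,ys],z)
    r=cv2.minAreaRect(p[:,:2].astype(np.float32)); print(name,l[seed[1],seed[0]],len(xs),np.round(r[0],4),np.round(r[1],4),round(r[2],1),'mean',p.mean(0).round(4)); return
for n,cc,kd,tb,pl in(('top',c,(215,224),(225,211),(325,215)),('side',s,(225,205),(236,190),(320,262))):
    i=cc['img'].astype(int); P=cloud(cc); Z=P[...,2]; V=i.max(2)
    print(n,'px dock',i[kd[1],kd[0]],'tab',i[tb[1],tb[0]],'plate',i[pl[1],pl[0]],'bench',i[300,300])
    comp(cc,(Z>.088)&(V<60),{'top':(200,216),'side':(213,181)}[n],.095,'knobtop') if n=='top' else 0
    # planar points: dock top from depth
    m=(Z>.038)&(Z<.052)&(np.abs(P[...,0]-.59)<.12)&(np.abs(P[...,1]-.205)<.12)
    q=P[m]
    n_,l=cv2.connectedComponents(m.astype(np.uint8),connectivity=4); k=np.bincount(l[l>0]).argmax(); q=P[l==k]
    r=cv2.minAreaRect(q[:,:2].astype(np.float32)); print(' dock',np.round(r[0],4),np.round(r[1],4),r[2],len(q),np.median(q[:,2]))
    m=(Z>.004)&(Z<.014)&(np.abs(P[...,0]-.64)<.2)&(np.abs(P[...,1]+.18)<.09)
    mm=cv2.morphologyEx(m.astype(np.uint8),cv2.MORPH_OPEN,np.ones((3,3)))
    n_,l=cv2.connectedComponents(mm,connectivity=4); k=np.bincount(l[l>0]).argmax(); q=P[l==k]
    r=cv2.minAreaRect(q[:,:2].astype(np.float32)); print(' plate',np.round(r[0],4),np.round(r[1],4),r[2],len(q),np.median(q[:,2]))
    for nm,(x,y),zz in(('tab',(.594,.191),(.055,.1)),('knob',(.578,.279),(.079,.11)),('post',(.755,-.175),(.05,.25)),('head',(.75,-.175),(.27,.35))):
        w=.03 if nm!='head' else .09
        m=(Z>zz[0])&(Z<zz[1])&(np.hypot(P[...,0]-x,P[...,1]-y)<w); q=P[m]
        if len(q)>8: r=cv2.minAreaRect(q[:,:2].astype(np.float32)); print(' ',nm,len(q),q.mean(0).round(4),np.round(r[0],4),np.round(r[1],4),round(r[2],1),'ztop',np.percentile(q[:,2],95).round(4))
E
python3 m2.py
```

```text
top px dock [78 84 82] tab [129 133 126] plate [125 118 118] bench [130 135 133]
knobtop 3 52 [0.5778 0.2782] [0.0421 0.014 ] 89.3 mean [0.5778 0.2785 0.095 ]
 dock [0.5898 0.2162] [0.0915 0.1979] 10.587508201599121 1082 0.04657454755624768
 plate [ 0.5645 -0.217 ] [0.11   0.0623] 1.51542329788208 267 0.009867018232021296
  tab 70 [0.5926 0.19   0.0789] [0.5911 0.1895] [0.0274 0.0522] 26.1 ztop 0.0943
  knob 56 [0.5776 0.2779 0.0943] [0.5783 0.2789] [0.0138 0.0431] 3.1 ztop 0.1009
  post 22 [ 0.7579 -0.1701  0.0863] [ 0.7579 -0.1703] [0.0148 0.0045] 48.6 ztop 0.1294
  head 594 [ 0.7468 -0.1743  0.3007] [ 0.7482 -0.1721] [0.112  0.0619] 4.2 ztop 0.3188
side px dock [44 48 48] tab [74 72 66] plate [123 117 119] bench [148 150 144]
 dock [0.5878 0.2154] [0.0939 0.2036] 11.403663635253906 898 0.046788981930984075
 plate [ 0.6382 -0.1828] [0.3422 0.1253] 4.415491580963135 3481 0.009750885654440045
  tab 127 [0.5914 0.1916 0.0771] [0.5934 0.1949] [0.0175 0.044 ] 8.0 ztop 0.0913
  knob 79 [0.5755 0.278  0.0902] [0.5762 0.28  ] [0.0157 0.0501] 5.6 ztop 0.0987
  post 301 [ 0.7573 -0.1781  0.1428] [ 0.7487 -0.1828] [0.0382 0.0176] 29.1 ztop 0.2193
  head 771 [ 0.7416 -0.182   0.2968] [ 0.7438 -0.1765] [0.1052 0.0526] 3.6 ztop 0.3169
```

```bash
cat > go.py <<'E'
import sys
from h import ctrl,np
from scipy.spatial.transform import Rotation as R
def go(xyz,head):
    s=ctrl.get_state(); M=R.from_quat(s['tcp_rot']).as_matrix()
    d=M.T@(np.array(xyz)-s['eef_pos'])*100
    h=np.degrees(np.arctan2(M[1,1],M[0,1]))
    print('d cm',d.round(2),'twist',round((h-head+90)%180-90,1),'| now',s['eef_pos'].round(4),'head',h.round(2),'q6',s['qpos'][5].round(3),'t',round(s['time'],2),'open',round(s['opening'],3),'ff',round(s['finger_force'],1))
a=[float(x) for x in sys.argv[1:]]; go(a[:3],a[3])
E
python3 go.py .577 .2795 .15 3; python3 go.py .577 .2795 .064 3
```

```text
d cm [-43.48 -20.29   8.04] twist 65.5 | now [0.2468 0.6276 0.2301] head 68.53 q6 -0.15 t 0.1 open 1.002 ff 0.0
d cm [-43.48 -20.27  16.64] twist 65.5 | now [0.2468 0.6276 0.2301] head 68.53 q6 -0.15 t 0.1 open 1.002 ff 0.0
```

```bash
python3 -m pendant '[{"dx":-5,"dy":-2.3,"twist":8},{"dx":-10,"dy":-4.7,"twist":16},{"dx":-15,"dy":-7,"twist":24},{"dx":-20,"dy":-9.3,"twist":32},{"dx":-25,"dy":-11.7,"twist":40},{"dx":-30,"dy":-14,"twist":48},{"dx":-35,"dy":-16.3,"twist":56},{"dx":-40,"dy":-18.7,"dz":2,"twist":62},{"dx":-43.5,"dy":-20.3,"dz":5,"twist":65.5},{"dx":-43.5,"dy":-20.3,"dz":8,"twist":65.5}]' 55; python3 -m pendant '[{},{}]'; python3 go.py .577 .2795 .064 3
python3 - <<'E'
from h import *
c=cam('side'); i=cv2.cvtColor(c['img'][110:230,150:310],cv2.COLOR_RGB2BGR); i=cv2.convertScaleAbs(i,alpha=1.6); cv2.imwrite('pics/a1.png',cv2.resize(i,None,fx=4,fy=4,interpolation=cv2.INTER_CUBIC))
E
```

```text
d cm [-43.48 -20.27  16.64] twist 65.5 | now [0.2468 0.6276 0.2301] head 68.53 q6 -0.15 t 0.1 open 1.002 ff 0.0$[0]: bad value
$[0]: bad value
```

View pics/a1.png

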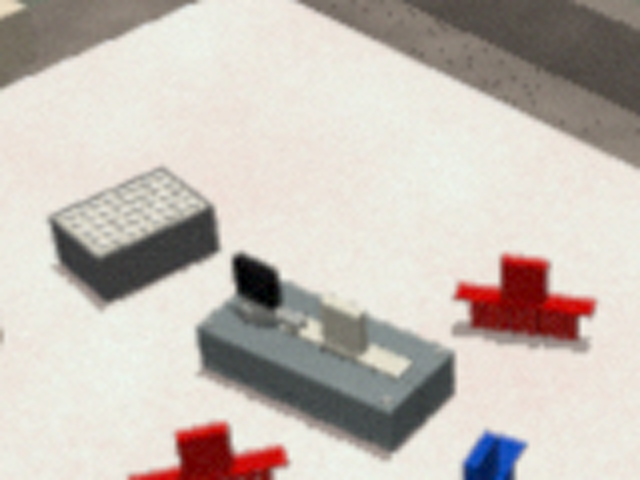

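The rows were refused because all four keys are needed, so the picture only shows the untouched dock (knob at crop 255,280). I'll retype them in full.

```bash
python3 -m pendant '[{"dx":-5,"dy":-2.3,"dz":0,"twist":8},{"dx":-10,"dy":-4.7,"dz":0,"twist":16},{"dx":-15,"dy":-7,"dz":0,"twist":24},{"dx":-20,"dy":-9.3,"dz":0,"twist":32},{"dx":-25,"dy":-11.7,"dz":0,"twist":40},{"dx":-30,"dy":-14,"dz":0,"twist":48},{"dx":-35,"dy":-16.3,"dz":0,"twist":56},{"dx":-40,"dy":-18.7,"dz":2,"twist":62},{"dx":-43.5,"dy":-20.3,"dz":5,"twist":65.5},{"dx":-43.5,"dy":-20.3,"dz":8,"twist":65.5}]' 55; python3 -m pendant '[{"dx":0,"dy":0,"dz":0,"twist":0},{"dx":0,"dy":0,"dz":0,"twist":0}]'; python3 go.py .577 .2795 .064 3
python3 - <<'E'
from h import *
c=cam('side'); i=cv2.cvtColor(c['img'][110:230,150:310],cv2.COLOR_RGB2BGR); i=cv2.convertScaleAbs(i,alpha=1.6); cv2.imwrite('pics/a2.png',cv2.resize(i,None,fx=4,fy=4,interpolation=cv2.INTER_CUBIC))
E
```

```text
time: 1.4
eef_pos: [0.5795, 0.2774, 0.1503]
tcp_rot: [0.69, 0.724, 0.0, 0.0]
contact_force: [0.7, 0.7, -0.5]
opening: 0.55
finger_force: 0.0
time: 1.65
eef_pos: [0.5778, 0.2805, 0.1523]
tcp_rot: [0.688, 0.726, 0.001, 0.0]
contact_force: [0.3, -0.6, 1.1]
opening: 0.549
finger_force: 0.0
d cm [-0.1  -0.1   8.83] twist 0.1 | now [0.5778 0.2805 0.1523] head 3.06 q6 0.241 t 1.65 open 0.549 ff 0.0
```

View pics/a2.png

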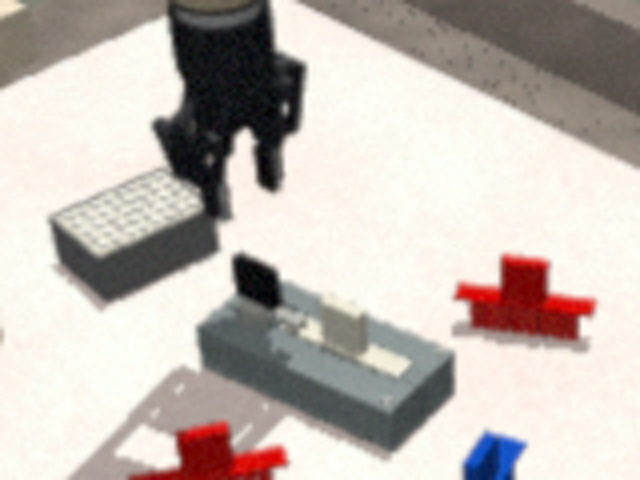

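The fingers (crop 220,205 and 270,180) hang above the knob bar (255,280) and straddle its thickness. I'll descend and close.

```bash
python3 -m pendant '[{"dx":-0.1,"dy":-0.1,"dz":3,"twist":0},{"dx":-0.1,"dy":-0.1,"dz":6,"twist":0},{"dx":-0.1,"dy":-0.1,"dz":8.7,"twist":0},{"dx":-0.1,"dy":-0.1,"dz":8.7,"twist":0}]' && python3 -m pendant '[{"dx":0,"dy":0,"dz":0,"twist":0},{"dx":0,"dy":0,"dz":0,"twist":0},{"dx":0,"dy":0,"dz":0,"twist":0},{"dx":0,"dy":0,"dz":0,"twist":0},{"dx":0,"dy":0,"dz":0,"twist":0}]' 0 30; python3 go.py .577 .2795 .064 -67
```

```text
time: 2.2
eef_pos: [0.5754, 0.2793, 0.0635]
tcp_rot: [0.688, 0.726, -0.001, -0.001]
contact_force: [-0.9, -0.0, 0.7]
opening: 0.552
finger_force: 0.0
time: 2.82
eef_pos: [0.5797, 0.2795, 0.0673]
tcp_rot: [0.688, 0.726, 0.003, 0.002]
contact_force: [5.5, 0.4, 1.3]
opening: 0.158
finger_force: 36.3
d cm [ 0.01 -0.27  0.33] twist 70.0 | now [0.5797 0.2795 0.0673] head 3.03 q6 0.239 t 2.83 open 0.158 ff 36.3
```

```bash
python3 -m pendant '[{"dx":0,"dy":0.3,"dz":0,"twist":8},{"dx":0,"dy":0.3,"dz":0,"twist":16},{"dx":0,"dy":0.3,"dz":0,"twist":24},{"dx":0,"dy":0.3,"dz":0,"twist":32},{"dx":0,"dy":0.3,"dz":0,"twist":40},{"dx":0,"dy":0.3,"dz":0,"twist":48},{"dx":0,"dy":0.3,"dz":0,"twist":56},{"dx":0,"dy":0.3,"dz":0,"twist":64},{"dx":0,"dy":0.3,"dz":0,"twist":71},{"dx":0,"dy":0.3,"dz":0,"twist":71}]' && python3 -m pendant '[{"dx":0,"dy":0,"dz":0,"twist":0},{"dx":0,"dy":0,"dz":0,"twist":0},{"dx":0,"dy":0,"dz":0,"twist":0},{"dx":0,"dy":0,"dz":0,"twist":0}]' 50; python3 go.py .594 .1925 .16 -79
```

```text
time: 4.08
eef_pos: [0.5779, 0.2808, 0.0672]
tcp_rot: [0.982, 0.191, -0.002, -0.001]
contact_force: [-9.1, 2.6, 9.0]
opening: 0.155
finger_force: 37.6
time: 4.58
eef_pos: [0.5797, 0.2789, 0.0642]
tcp_rot: [0.982, 0.191, -0.0, 0.0]
contact_force: [-0.5, 0.1, 0.0]
opening: 0.495
finger_force: 0.0
d cm [-1.92  8.55 -9.58] twist 11.0 | now [0.5797 0.2789 0.0642] head -67.99 q6 1.478 t 4.58 open 0.495 ff 0.0
```

```bash
python3 -m pendant '[{"dx":0,"dy":0,"dz":-4,"twist":0},{"dx":0,"dy":0,"dz":-9,"twist":0},{"dx":0,"dy":0,"dz":-13,"twist":0},{"dx":-1,"dy":4,"dz":-15,"twist":6},{"dx":-1.9,"dy":8.5,"dz":-15,"twist":11},{"dx":-4.5,"dy":14,"dz":-15,"twist":11},{"dx":-7,"dy":19,"dz":-15,"twist":11},{"dx":-7,"dy":19,"dz":-15,"twist":11}]' 80
cat > v.py <<'E'
from h import *
import sys
a=cam('top'); b=cam('side'); k=sys.argv[1]; r,q=eval(sys.argv[2])
o=[]
for c,(r0,r1,c0,c1) in((a,r),(b,q)):
    i=cv2.cvtColor(c['img'][r0:r1,c0:c1],cv2.COLOR_RGB2BGR); o.append(cv2.resize(cv2.convertScaleAbs(i,alpha=1.6),(400,400),interpolation=cv2.INTER_CUBIC))
cv2.imwrite(f'pics/{k}.png',np.hstack(o)); np.savez('top1.npz',**a); np.savez('side1.npz',**b)
E
python3 v.py b1 '[(175,255,180,260),(150,230,190,270)]'; sed -e 's/top0/top1/;s/side0/side1/' m2.py > m3.py; python3 m3.py | grep -v -e plate -e post -e head; python3 go.py .594 .1925 .15 -79
```

```text
time: 5.58
eef_pos: [0.5859, 0.0732, 0.2142]
tcp_rot: [0.996, 0.093, -0.0, 0.0]
contact_force: [-0.4, 0.5, -0.5]
opening: 0.8
finger_force: 0.0
knobtop 4 52 [0.5784 0.2787] [0.0429 0.0141] 23.7 mean [0.5788 0.2792 0.095 ]
 dock [0.585  0.2407] [0.0912 0.1246] 10.14779281616211 500 0.04640396205477482
  tab 41 [0.5923 0.1977 0.0826] [0.5966 0.1964] [0.0266 0.0353] 72.1 ztop 0.096
  knob 60 [0.578  0.2783 0.0946] [0.5779 0.2793] [0.0437 0.0144] 21.1 ztop 0.102
 dock [0.5886 0.2157] [0.0944 0.2026] 10.32864761352539 895 0.046847513772898974
  tab 129 [0.5916 0.1913 0.0767] [0.5943 0.1937] [0.0172 0.0447] 14.5 ztop 0.0924
  knob 75 [0.5751 0.2775 0.0911] [0.5785 0.2811] [0.0496 0.0176] 20.4 ztop 0.098
d cm [  2.99 -11.25   6.44] twist -0.1 | now [0.586  0.0763 0.2143] head -79.07 q6 1.337 t 5.67 open 0.8 ff 0.0
```

View pics/b1.png

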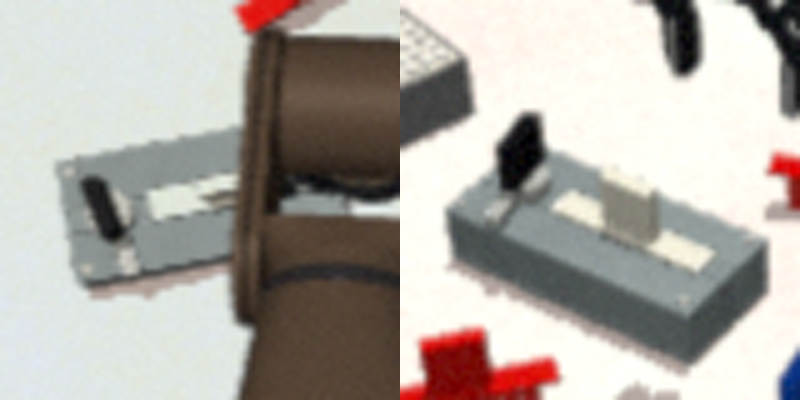

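The knob is turned to about 1.37 rad: the bar in the left half (105,210) lies across the dock, and its arm points to the dock's -x side, clear of the flange. The tab in the right half (630,205) is free.

The rows can't tilt the tool. So I'll grip the tab by its ends (closing along y), lift it, then pivot it in the fingers against the slot edge.

```bash
python3 -m pendant '[{"dx":1.5,"dy":-5.5,"dz":0,"twist":0},{"dx":3.1,"dy":-11.2,"dz":3,"twist":0},{"dx":3.1,"dy":-11.2,"dz":6.5,"twist":0},{"dx":3.1,"dy":-11.2,"dz":6.5,"twist":0}]'; python3 go.py .595 .192 .058 -79.3
python3 v.py b2 '[(120,300,150,330),(150,230,190,270)]'
```

```text
time: 6.18
eef_pos: [0.5919, 0.1945, 0.1452]
tcp_rot: [0.995, 0.098, -0.004, 0.0]
contact_force: [0.1, 0.1, 0.3]
opening: 0.801
finger_force: 0.0
d cm [0.33 0.31 8.72] twist 0.5 | now [0.5919 0.1945 0.1452] head -78.77 q6 1.53 t 6.17 open 0.801 ff 0.0
```

View pics/b2.png

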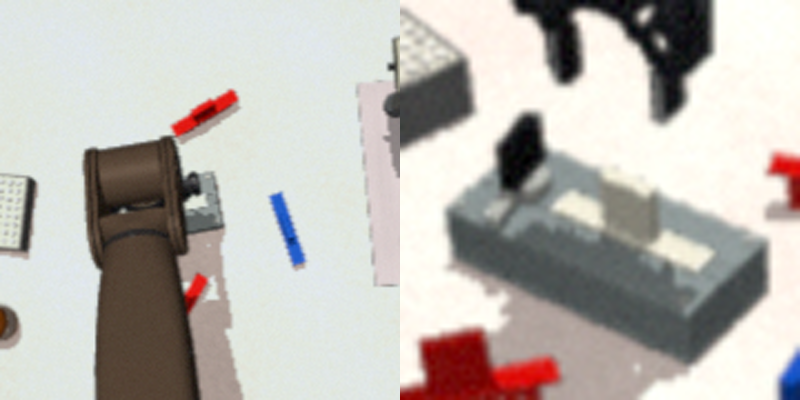

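The fingers (right half, 565,60 and 668,100) straddle the tab (630,205) along the row. I'll let the arm settle, then read the offset.

```bash
python3 -m pendant '[{"dx":0,"dy":0,"dz":0,"twist":0},{"dx":0,"dy":0,"dz":0,"twist":0},{"dx":0,"dy":0,"dz":0,"twist":0}]' >/dev/null; python3 go.py .595 .192 .058 -79.3
```

```text
d cm [-0.07  0.01  9.24] twist 0.3 | now [0.5955 0.1922 0.1504] head -79.02 q6 1.529 t 6.65 open 0.796 ff 0.0
```

```bash
python3 -m pendant '[{"dx":0,"dy":0,"dz":4,"twist":0.3},{"dx":0,"dy":0,"dz":7.5,"twist":0.3},{"dx":0,"dy":0,"dz":9.2,"twist":0.3},{"dx":0,"dy":0,"dz":9.2,"twist":0.3}]' && python3 -m pendant '[{"dx":0,"dy":0,"dz":0,"twist":0},{"dx":0,"dy":0,"dz":0,"twist":0},{"dx":0,"dy":0,"dz":0,"twist":0},{"dx":0,"dy":0,"dz":0,"twist":0},{"dx":0,"dy":0,"dz":0,"twist":0}]' 0 30; python3 go.py .595 .192 .058 -79.3
```

```text
time: 7.15
eef_pos: [0.5942, 0.1923, 0.0562]
tcp_rot: [0.996, 0.093, -0.001, 0.0]
contact_force: [0.8, 0.5, -0.1]
opening: 0.8
finger_force: 0.0
time: 7.78
eef_pos: [0.5966, 0.1929, 0.0596]
tcp_rot: [0.996, 0.093, 0.002, -0.0]
contact_force: [0.5, 0.3, 5.9]
opening: 0.462
finger_force: 31.5
d cm [-0.17  0.05  0.15] twist 0.0 | now [0.5966 0.1929 0.0596] head -79.27 q6 1.535 t 7.78 open 0.462 ff 31.5
```

```bash
python3 -m pendant '[{"dx":0,"dy":0,"dz":-1,"twist":0},{"dx":0,"dy":0,"dz":-2,"twist":0},{"dx":0,"dy":0,"dz":-3,"twist":0},{"dx":0,"dy":0,"dz":-4,"twist":0},{"dx":0,"dy":0,"dz":-5,"twist":0},{"dx":0,"dy":0,"dz":-6,"twist":0},{"dx":0,"dy":0,"dz":-7,"twist":0},{"dx":0,"dy":0,"dz":-7,"twist":0},{"dx":0,"dy":0,"dz":-7,"twist":0},{"dx":0,"dy":0,"dz":-7,"twist":0}]'
python3 v.py b3 '[(120,300,150,330),(120,220,180,280)]'; python3 go.py .595 .192 .058 -79.3
```

```text
time: 9.02
eef_pos: [0.5946, 0.1925, 0.1267]
tcp_rot: [0.996, 0.093, -0.001, 0.0]
contact_force: [0.8, 0.5, -1.1]
opening: 0.467
finger_force: 30.9
d cm [0.03 0.06 6.87] twist 0.0 | now [0.5947 0.1925 0.1267] head -79.28 q6 1.535 t 9.12 open 0.462 ff 30.8
```

View pics/b3.png

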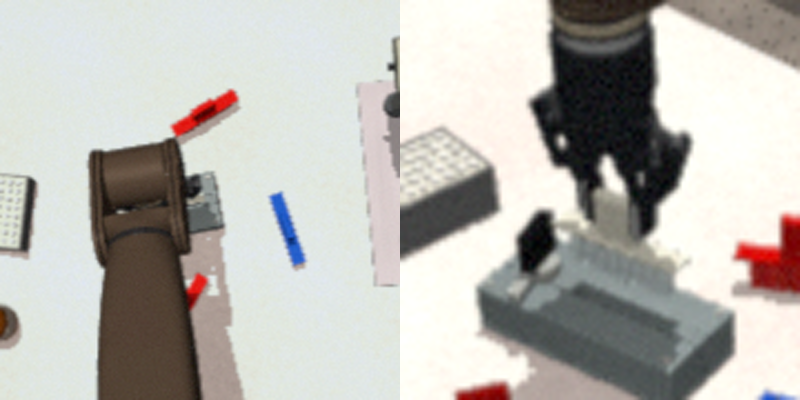

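The segment hangs upright in the fingers, above the slot (right half: tab 615,215, row bottom about 620,265). Now I'll lower the row 9 mm into the slot, soften the grip to 20 N and shift toward the dock's -x to pivot it 20°.

```bash
python3 -m pendant '[{"dx":0,"dy":0,"dz":1.5,"twist":0},{"dx":0,"dy":0,"dz":3,"twist":0},{"dx":0,"dy":0,"dz":4,"twist":0},{"dx":0,"dy":0,"dz":4.5,"twist":0},{"dx":0,"dy":0,"dz":4.5,"twist":0},{"dx":0,"dy":0,"dz":4.5,"twist":0}]' - 20 && python3 -m pendant '[{"dx":-0.3,"dy":0,"dz":0,"twist":0},{"dx":-0.6,"dy":0,"dz":0,"twist":0},{"dx":-0.9,"dy":0,"dz":0,"twist":0},{"dx":-1.2,"dy":0,"dz":0,"twist":0},{"dx":-1.5,"dy":0,"dz":0,"twist":0},{"dx":-1.8,"dy":0,"dz":0,"twist":0},{"dx":-2.1,"dy":0,"dz":0,"twist":0},{"dx":-2.3,"dy":0,"dz":0,"twist":0},{"dx":-2.3,"dy":0,"dz":0,"twist":0},{"dx":-2.3,"dy":0,"dz":0,"twist":0}]'; python3 go.py .595 .192 .082 -79.3
```

```text
time: 9.88
eef_pos: [0.5953, 0.1926, 0.0828]
tcp_rot: [0.996, 0.093, 0.0, -0.0]
contact_force: [-1.0, -0.0, -0.9]
opening: 0.459
finger_force: 30.9
time: 11.12
eef_pos: [0.575, 0.1887, 0.0838]
tcp_rot: [0.996, 0.093, 0.004, -0.0]
contact_force: [6.1, 1.8, -2.2]
opening: 0.462
finger_force: 30.2
d cm [2.03 0.04 0.2 ] twist 0.0 | now [0.575  0.1887 0.0838] head -79.3 q6 1.533 t 11.12 open 0.462 ff 30.2
```

```bash
python3 -m pendant '[{"dx":-2.3,"dy":0,"dz":-2,"twist":0},{"dx":-2.3,"dy":0,"dz":-5,"twist":0},{"dx":-2.3,"dy":0,"dz":-9,"twist":0},{"dx":-2.3,"dy":0,"dz":-13,"twist":0},{"dx":-2.3,"dy":0,"dz":-13,"twist":0},{"dx":-2.3,"dy":0,"dz":-13,"twist":0}]' - 30
python3 v.py b4 '[(120,300,150,330),(90,190,170,270)]'; python3 go.py .524 -.192 .225 -85.7
```

```text
time: 11.88
eef_pos: [0.5488, 0.1838, 0.2113]
tcp_rot: [0.996, 0.094, -0.001, 0.0]
contact_force: [-1.6, -0.6, -1.2]
opening: 0.465
finger_force: 31.0
d cm [-9.4  36.47 -1.46] twist 6.4 | now [0.5484 0.1838 0.21  ] head -79.27 q6 1.532 t 11.97 open 0.457 ff 31.0
```

View pics/b4.png

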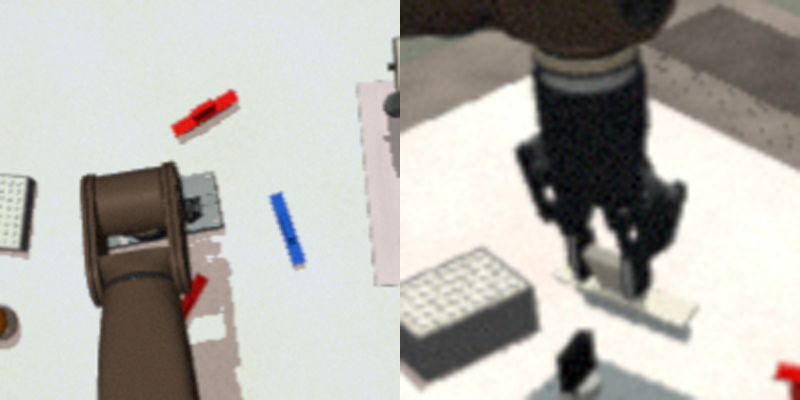

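The segment is still held and tilted, but the extra -x shift at the start of the lift may have over-tilted it. I'll measure the tilt from depth.

```bash
cat > tilt.py <<'E'
from h import *
from scipy.spatial.transform import Rotation as R
import sys
b=cam('side') if len(sys.argv)<2 else dict(np.load('side1.npz'))
s=ctrl.get_state(); M=R.from_quat(s['tcp_rot']).as_matrix(); g=s['eef_pos']-.019*M[:,2]
P=(cloud(b)-g)@M; V=b['img'].astype(int).max(2)   # tool frame about grip point
ok=(V>75)&(np.linalg.norm(P,axis=2)<.085)
ok=cv2.erode(ok.astype(np.uint8),np.ones((2,2)))>0
q=P[ok]; print(len(q))
# columns: cross-section (x,z) of end parts of flange (|y|>.035) and of tab (|y|<.014)
for nm,m in(('flange',(abs(q[:,1])>.03)&(abs(q[:,1])<.058)),('tab',(abs(q[:,1])<.014)&(q[:,2]<.02))):
    p=q[m]; print(nm,len(p)); 
    if len(p)<8: continue
    p=p[np.argsort(p[:,2])]; 
    for k in np.array_split(p,min(10,len(p)//3)): print('  x,z mm',(1e3*k[:,0].mean()).round(1),(1e3*k[:,2].mean()).round(1),'V',len(k))
    c=p[:,[0,2]]-p[:,[0,2]].mean(0); u,sv,vt=np.linalg.svd(c,full_matrices=False); print('  dir(x,z)',vt[0].round(3),'deg',np.degrees(np.arctan2(vt[0][1],vt[0][0])).round(1),sv.round(4))
E
python3 tilt.py
```

```text
177
flange 92
  x,z mm 13.5 24.0 V 10
  x,z mm 12.4 25.7 V 10
  x,z mm 11.5 26.8 V 9
  x,z mm 10.6 27.6 V 9
  x,z mm 7.4 28.9 V 9
  x,z mm 5.7 29.9 V 9
  x,z mm 5.0 31.4 V 9
  x,z mm 12.4 41.8 V 9
  x,z mm 18.8 51.2 V 9
  x,z mm 19.3 57.0 V 9
  dir(x,z) [0.354 0.935] deg 69.3 [0.1117 0.0497]
tab 21
  x,z mm -1.6 -12.2 V 3
  x,z mm -4.1 -11.4 V 3
  x,z mm -2.0 -9.6 V 3
  x,z mm -4.2 -9.0 V 3
  x,z mm -2.7 -8.7 V 3
  x,z mm -6.5 -7.6 V 3
  x,z mm -6.0 -6.3 V 3
  dir(x,z) [-0.804  0.595] deg 143.5 [0.0123 0.0064]
```

Tilt is about 33–37°, so it was over-tilted. I'll push it back to 20° against the dock's outer -x wall, where the geometry fixes the final angle at pivot dock-x = -72.7 mm.

```bash
python3 -m pendant '[{"dx":-2.4,"dy":0,"dz":0,"twist":0},{"dx":-4.7,"dy":0,"dz":0,"twist":0},{"dx":-4.7,"dy":0,"dz":4,"twist":0},{"dx":-4.7,"dy":0,"dz":8,"twist":0},{"dx":-4.7,"dy":0,"dz":11,"twist":0},{"dx":-4.7,"dy":0,"dz":11,"twist":0},{"dx":-4.7,"dy":0,"dz":11,"twist":0}]'; python3 go.py .5021 .1753 .066 -79.3; python3 go.py .526 .1795 .066 -79.3
```

```text
time: 12.9
eef_pos: [0.5041, 0.1753, 0.1029]
tcp_rot: [0.996, 0.093, 0.0, -0.0]
contact_force: [0.3, -0.2, -0.1]
opening: 0.46
finger_force: 30.9
d cm [-0.2  -0.03  3.69] twist 0.0 | now [0.5041 0.1753 0.1029] head -79.28 q6 1.528 t 12.9 open 0.46 ff 30.9
d cm [ 2.23 -0.    3.69] twist 0.0 | now [0.5041 0.1753 0.1029] head -79.28 q6 1.528 t 12.9 open 0.46 ff 30.9
```

```bash
python3 -m pendant '[{"dx":-0.2,"dy":0,"dz":2,"twist":0},{"dx":-0.2,"dy":0,"dz":3.7,"twist":0},{"dx":-0.2,"dy":0,"dz":3.7,"twist":0},{"dx":0.4,"dy":0,"dz":3.7,"twist":0},{"dx":0.8,"dy":0,"dz":3.7,"twist":0},{"dx":1.2,"dy":0,"dz":3.7,"twist":0},{"dx":1.6,"dy":0,"dz":3.7,"twist":0},{"dx":2,"dy":0,"dz":3.7,"twist":0},{"dx":2.3,"dy":0,"dz":3.7,"twist":0},{"dx":2.3,"dy":0,"dz":3.7,"twist":0}]'; python3 go.py .526 .1795 .066 -79.3
```

```text
time: 14.15
eef_pos: [0.5233, 0.1792, 0.0644]
tcp_rot: [0.996, 0.093, -0.005, 0.0]
contact_force: [-7.2, -2.2, 3.1]
opening: 0.465
finger_force: 31.5
d cm [ 0.27  0.02 -0.16] twist 0.0 | now [0.5233 0.1792 0.0644] head -79.27 q6 1.53 t 14.15 open 0.465 ff 31.5
```

```bash
python3 -m pendant '[{"dx":-1,"dy":0,"dz":0,"twist":0},{"dx":-2,"dy":0,"dz":0,"twist":0},{"dx":-2,"dy":0,"dz":-5,"twist":0},{"dx":-2,"dy":0,"dz":-10,"twist":0},{"dx":-2,"dy":0,"dz":-15,"twist":0},{"dx":-2,"dy":0,"dz":-18,"twist":0},{"dx":-2,"dy":0,"dz":-18,"twist":0},{"dx":-2,"dy":0,"dz":-18,"twist":0},{"dx":-2,"dy":0,"dz":-18,"twist":0}]'
cat > tilt2.py <<'E'
from h import *
from scipy.spatial.transform import Rotation as R
Q=[]
for _ in range(6):
    b=cam('side'); s=ctrl.get_state(); M=R.from_quat(s['tcp_rot']).as_matrix(); g=s['eef_pos']-.019*M[:,2]
    P=(cloud(b)-g)@M; V=b['img'].astype(int).max(2)
    Q.append(P[(V>60)&(np.linalg.norm(P,axis=2)<.085)])
q=np.vstack(Q)*1e3; q=q[(abs(q[:,1])>26)&(abs(q[:,1])<58)&(q[:,2]>10)]
rng=np.random.default_rng(0); x,z=q[:,0],q[:,2]
# flange top: points with x sin t + z cos t ~ 28 ; row face: distance 6 from axis
for t in range(6,44,2):
    a=np.radians(t); h=x*np.sin(a)+z*np.cos(a); w=x*np.cos(a)-z*np.sin(a)
    print(t,'flange',((abs(h-28)<1.5)&(abs(w)<12)).sum(),'rowface',((abs(w+6)<1.5)&(h>34)&(h<63)).sum(),end=' ; ')
f=(z<32)
print(); hist,xe,ze=np.histogram2d(z,x,bins=[np.arange(12,70,4),np.arange(-16,36,4)]); print('cols x',ze[:-1]); 
for r,zz in zip(hist,xe): print(int(zz),r.astype(int))
b['img']
E
python3 tilt2.py; python3 go.py .524 -.192 .225 -85.7; python3 v.py b5 '[(120,300,150,330),(80,180,150,250)]'
```

```text
time: 15.28
eef_pos: [0.5053, 0.1756, 0.2427]
tcp_rot: [0.996, 0.093, -0.002, 0.0]
contact_force: [-0.9, -0.5, -2.1]
opening: 0.459
finger_force: 31.1
6 flange 212 rowface 0 ; 8 flange 233 rowface 0 ; 10 flange 247 rowface 0 ; 12 flange 257 rowface 1 ; 14 flange 275 rowface 5 ; 16 flange 286 rowface 6 ; 18 flange 287 rowface 24 ; 20 flange 290 rowface 169 ; 22 flange 290 rowface 201 ; 24 flange 277 rowface 47 ; 26 flange 263 rowface 15 ; 28 flange 247 rowface 12 ; 30 flange 230 rowface 17 ; 32 flange 197 rowface 9 ; 34 flange 175 rowface 0 ; 36 flange 159 rowface 0 ; 38 flange 141 rowface 1 ; 40 flange 129 rowface 2 ; 42 flange 120 rowface 1 ; 
cols x [-16 -12  -8  -4   0   4   8  12  16  20  24  28]
12 [0 3 1 0 0 1 0 0 0 0 0 0]
16 [0 0 0 0 0 0 0 1 0 0 0 0]
20 [ 0  0  0  0  0  0  7  9 22  3  0  0]
24 [ 0  0  0  3 12 43 63 57 45 22  0  0]
28 [  0   0   0  19 104  98  34  11   6   0   0   0]
32 [ 0  0  0  1 39  7  2  0  0  0  0  0]
36 [0 0 0 0 0 1 1 0 0 0 0 0]
40 [ 0  0  0  0  0  1 32  3  0  0  0  0]
44 [ 0  0  0  0  0  0 27 26  2  0  0  0]
48 [ 0  0  0  0  0  0 15 47 10  8  3  0]
52 [ 0  0  0  0  0  0  0 44  9  4  3  0]
56 [ 0  0  0  0  0  0  0 31 22  5  4  0]
60 [ 0  0  0  0  0  0  0  1 28  1  3  0]
64 [0 0 0 0 0 0 0 0 0 1 0 0]
d cm [-5.12 36.47  1.98] twist 6.4 | now [0.5064 0.1758 0.2447] head -79.27 q6 1.528 t 15.57 open 0.463 ff 31.1
```

View pics/b5.png

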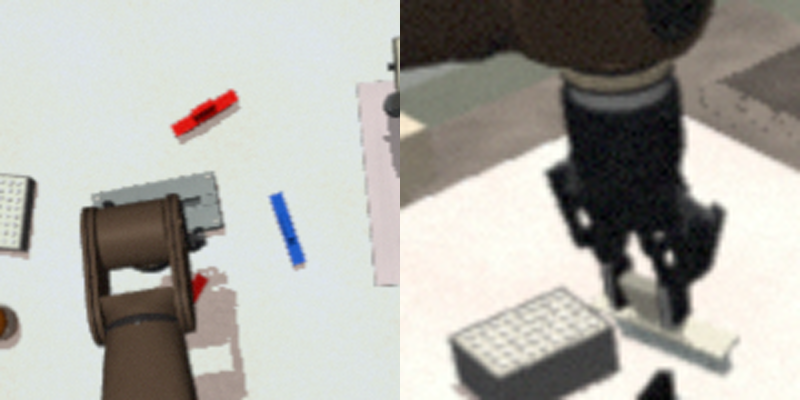

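The tilt now measures 21° on the row face. The tab and flange are visible at (645,290)/(680,340) in the right half, firmly held. Now to the camera.

```bash
python3 -m pendant '[{"dx":-0.4,"dy":3,"dz":0,"twist":0.5},{"dx":-1,"dy":7.5,"dz":0,"twist":1.5},{"dx":-1.6,"dy":12,"dz":0,"twist":2.5},{"dx":-2.2,"dy":16.5,"dz":0,"twist":3.5},{"dx":-2.8,"dy":21,"dz":0,"twist":4.5},{"dx":-3.4,"dy":25.5,"dz":0.5,"twist":5},{"dx":-4,"dy":30,"dz":1,"twist":5.5},{"dx":-4.5,"dy":33.5,"dz":1.5,"twist":6},{"dx":-4.9,"dy":36,"dz":1.9,"twist":6.4},{"dx":-4.9,"dy":36.5,"dz":1.9,"twist":6.4}]'; python3 -m pendant '[{"dx":0,"dy":0,"dz":0,"twist":0},{"dx":0,"dy":0,"dz":0,"twist":0},{"dx":0,"dy":0,"dz":0,"twist":0},{"dx":0,"dy":0,"dz":0,"twist":0},{"dx":0,"dy":0,"dz":0,"twist":0}]' >/dev/null;  python3 go.py .522 -.1923 .2261 -85.7; python3 tilt2.py | head -1;python3 v.py b6 '[(120,260,270,410),(150,310,240,400)]'
python3 - <<'E'
# windows estimate from row-face points in world
from h import *
from scipy.spatial.transform import Rotation as R
s=ctrl.get_state(); M=R.from_quat(s['tcp_rot']).as_matrix(); g=s['eef_pos']-.019*M[:,2]
a=np.radians(21); w=g+M@np.array([.0485*np.sin(a),0,.0485*np.cos(a)]); print('windows by tool',w,'target .539 -.191 .2')
b=dict(np.load('side1.npz')); P=(cloud(b)-g)@M*1e3; V=b['img'].astype(int).max(2)
h=P[...,0]*np.sin(a)+P[...,2]*np.cos(a)
m=(abs(h-28)<3)&(V>60)&(abs(P[...,0]-10)<14)&(abs(P[...,1])<75); print('flange y range mm',np.percentile(P[m][:,1],[1,99]))
E
```

```text
time: 16.92
eef_pos: [0.5261, -0.1931, 0.2259]
tcp_rot: [0.999, 0.037, -0.0, -0.0]
contact_force: [0.3, 1.9, -0.9]
opening: 0.464
finger_force: 31.0
d cm [-0.44  0.03  0.03] twist 0.0 | now [ 0.5264 -0.1917  0.2264] head -85.65 q6 0.965 t 17.55 open 0.463 ff 31.0
6 flange 382 rowface 0 ; 8 flange 402 rowface 0 ; 10 flange 421 rowface 0 ; 12 flange 454 rowface 0 ; 14 flange 473 rowface 1 ; 16 flange 499 rowface 0 ; 18 flange 525 rowface 2 ; 20 flange 536 rowface 168 ; 22 flange 539 rowface 260 ; 24 flange 531 rowface 65 ; 26 flange 499 rowface 9 ; 28 flange 462 rowface 0 ; 30 flange 408 rowface 0 ; 32 flange 376 rowface 0 ; 34 flange 347 rowface 0 ; 36 flange 331 rowface 0 ; 38 flange 297 rowface 0 ; 40 flange 264 rowface 0 ; 42 flange 218 rowface 0 ; 
windows by tool [ 0.54364694 -0.19064004  0.19998711] target .539 -.191 .2
flange y range mm [-59.15026714  58.57401836]
```

View pics/b6.png

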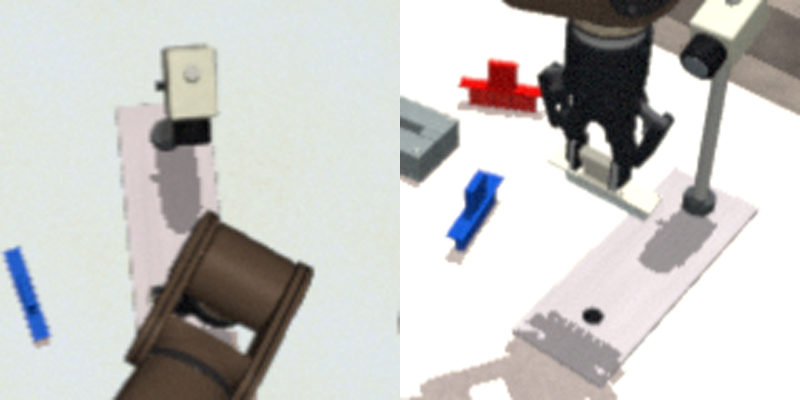

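The segment is held above the spot plate, facing the lens, tab up and tilted. The row is centred in the fingers and about 4 mm too far toward the camera, so I'll trim that.

```bash
python3 -m pendant '[{"dx":-0.2,"dy":0,"dz":0,"twist":0},{"dx":-0.4,"dy":0,"dz":0,"twist":0},{"dx":-0.4,"dy":0,"dz":0,"twist":0},{"dx":-0.4,"dy":0,"dz":0,"twist":0},{"dx":-0.4,"dy":0,"dz":0,"twist":0},{"dx":-0.4,"dy":0,"dz":0,"twist":0},{"dx":-0.4,"dy":0,"dz":0,"twist":0},{"dx":-0.4,"dy":0,"dz":0,"twist":0}]' && python3 go.py .522 -.1923 .2261 -85.7 && python3 -c "
from plant import ctrl
print(ctrl.sign_off())"
```

```text
time: 18.95
eef_pos: [0.5224, -0.1922, 0.2263]
tcp_rot: [0.999, 0.038, -0.0, -0.0]
contact_force: [-0.3, 0.1, -0.9]
opening: 0.46
finger_force: 31.0
d cm [-0.04  0.01  0.02] twist 0.0 | now [ 0.5224 -0.1922  0.2263] head -85.67 q6 0.96 t 18.95 open 0.46 ff 31.0
the job is handed in; nothing more can be done
None
```

I handed the job in at about 19 s (sign-off gave no verdict): the clamp is at about 1.37 rad, and the segment is held tab-up at the focus point, tilted about 21° and within about 1 mm of it by my measurements.

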